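Set the length stop of the potato-cutting guide, taking up its play

TASK

On the cutting guide with the green handle, set the sliding length stop so that its yellow pointer stands at the guide's red marker, always coming to the mark towards the blade so that the handle's play is taken up: first draw the stop by its handle away from the blade until the pointer is a good 25 mm past the marker, then push it back towards the blade, stop with the pointer at the marker, and let go. Leave the stop of the blue-handled guide alone.

Things in the scene. Friction and masses are not known exactly. Their poses are not given: they have to be found in the camera images.
- green_handle (a point): Centre (80 mm above the table) of the green guide's upright handle, 26 (x) by 20 (y) by 56 mm, top at 106 mm; nothing within 80 mm of it tops 53 mm. Axes lie along the guide: z up, y along the slide AWAY from the blade (a low steel blade under a green bar at the -y end). It starts nearer the blade than the marker, slides only along y, cannot turn or lift, and stays where it is left.
- green_pointer (a point): Tip of the 3 mm wide yellow pointer on the grey stop carriage that holds the green handle, 40 mm to the handle's +x side, 43.5 mm up; same axes. The handle has 20 mm of play: it moves freely (0.4 N) between 10 mm to the -y and 10 mm to the +y side of the pointer, and only at those ends drives the carriage (about 3 N). The carriage can go 40 mm past the marker.
- green_mark (a point): Tip of the red marker (14 mm wide block, 4 mm tooth) clipped on the outer (+x) side of the green guide's scale, 43.5 mm up, fixed; same axes. The pointer is at the marker when both have the same y along the slide. The guide is a fixed white board, 120 by 300 by 18 mm, lying roughly left to right before the robot, turned by up to 0.3 rad.
- blue_handle (a point): Centre of the blue upright handle of the other, like guide (same sizes and axes, blue bar over its blade, a red marker of its own), 80 mm above the table. It moves as easily as the green one and must be left as it is.

How it is judged:
By the outcome, as a careful person would: the job done as asked, in the order asked, and still so for the second after the job is handed in, with the robot touching nothing.
It also fails if it takes over 35 s, if anything falls off the work surface, if the arm or the gripper's body presses on something with over 40 N, if the wrist force passes 120 N, or if a joint passes its speed limit or range.

ROBOT

A 7-joint arm with a two-finger parallel gripper is mounted at the origin on the work surface. World frame = base frame: x ahead of the robot, y to its left, z up, the work surface at z = 0. Lengths are in m, angles in degrees, forces in N, time in s.
With the tool pointing down it reaches from about 0.425 to 0.875 m from the base axis. Payload 8.4 kg.
Tool frame: the origin (TCP) lies at the very end of the fingers, on their centre line; the grasp point (between the pads) lies behind it (ctrl.grasp_offset is the y of the grasp point in the tool frame, in m); y points along the fingers, x is the direction in which the jaws open and shut, and the axes are right-handed (so a half turn about y gives the same grasp; the last joint's range is limited). The gripper opens to 87 mm and grips with 3 to 60 N. Pads are 19 mm wide; open, the fingers measure 117 mm over their backs; the gripper's body (75 mm by 190 mm) begins 51 mm behind the grasp point.
Start: joints at [-77.762, 19.091, 2.286, 83.961, -0.768, 76.965, -3.352], TCP at [0.2, 0.618, 0.223] pointing down, gripper open.
Joint ranges: [-147.57, 147.57], [-21.85, 119.76], [-74.77, 79.35], [14.55, 137.4], [-85.83, 265.84], [4.83, 119.75], [-152.11, 152.11]. Speed limits (degrees/s): [127.2, 127.2, 159.86, 159.86, 180, 180, 180].

INTERFACE

Orientations are given as [roll, pitch, yaw] about the fixed x, y, z axes, in that order (R = Rz(yaw) Ry(pitch) Rx(roll)).
In Python, from workcell import ctrl gives the robot as it stands.
- The arm moves only by the tool play_rows, never from a script. Its argument "series" is a list of rows, each a list of 4 numbers: the shift along the tool's x, y, z in m, then the turn about the tool's y in rad. A call has exactly 5 rows; each row shifts and turns the commanded pose from where the row before left it, along the tool's axes as they then stand; what a row does not reach is not made up. A row lasts 1/8 s, in which the tool goes at most 62.5 mm and 10.7 degrees, less where a joint would pass 70% of its speed; a pose out of reach is approached as far as the arm can. A call with a gripper value outside its range is refused whole. "grip" is the closure, from -1 (fully open) to 1 (shut), set as the call begins (left out, the last holds). The fingers move at their own pace and stop on an object; the grip force is fixed at half the most. Time passes only in rows, so rows that do not move let the fingers close, or fill a call up. It gives the time, the measured TCP pose, the force and the opening at its end, in the units of the state.
- ctrl.read_state(): the state, without advancing time (a new reading comes with each control period).
- ctrl.snapshot(name): name is "scene" or "side" or "wrist"; returns a dict with "frame" (384x512x3 uint8, red, green, blue), "range_z" (384x512 float32, m along the optical axis (not along the pixel's ray), 0 where there is no reading), "mtx" (3x3 intrinsics, pixels), "k1" (the pictures are not rectified: a ray, as slopes to the right and down, at radius r is drawn at 1 + k1 r^2 times it, then the intrinsics apply), "extrinsics" (4x4, takes a point from camera to world coordinates). Camera axes: x right, y up, looking along -z (the intrinsics and any distortion apply to the point x, -y, -z); pixel columns grow to the right and rows downward; lengths in m; the calibration is good to about 2 mm. A picture is of the moment at which its call begins.
- ctrl.finish_job(): hands the job in, once; it reports no verdict.
The state is a dict: "time": time; "qpos": joint angles; "joint_velocities": joint speeds; "tau": joint torques, N m; "ee_pos": TCP position; "eef_rot": TCP orientation; "wrist_force": force on the tool from outside, world axes, zero at the start; "torque": the same for the moment, N m; "grip_width": opening from 0.0 (shut) to 1.0 (fully open).
Only numpy, scipy, OpenCV 4.12 (cv2) and the standard library are available. Lean on these libraries where they do the work, as an engineer would, in place of code of your own. Each camera call takes 0.05 s, during which the arm holds its last target. There are 200 camera calls.

## Working session

There is one attempt and no reset: what is moved stays moved. The work goes in short steps, Python scripts to look and compute and a tool call to move; the robot and the scene stay as the last step left them, time stands still between calls to the robot, and variables do not carry over. Pictures are saved under pics/ and viewed, about 8 in all and at most 12, crops included, and the job is handed in when it is done.

Besides the shell and the picture viewer there is one more tool, called after "Request:" in YAML: its name, and indented under it one key for each argument. play_rows: Moves the arm, as the interface text tells. Its arguments: {"type":"object","properties":{"series":{"type":"array","items":{"type":"array","items":{"type":"number"}}},"grip":{"type":"number"}},"required":["series"]}

```bash
mkdir -p pics; cat > h.py <<'E'
import numpy as np, cv2
from workcell import ctrl
def snap(n):
    s=ctrl.snapshot(n); return s
def world(s,u,v,z=None,depth=None):
    """pixels -> world; on plane height z, or with measured depth"""
    K=np.array(s["mtx"],float);k1=s["k1"];T=np.array(s["extrinsics"])
    p=np.atleast_2d(np.c_[u,v]).astype(np.float64).reshape(-1,1,2)
    xy=cv2.undistortPoints(p,K,np.array([k1,0,0,0.]))[:,0]
    d=np.c_[xy[:,0],-xy[:,1],-np.ones(len(xy))]@T[:3,:3].T; o=T[:3,3]
    t=(z-o[2])/d[:,2] if depth is None else np.asarray(depth)
    return o+d*np.reshape(t,(-1,1))
def cloud(s):
    v,u=np.mgrid[:384,:512]
    return world(s,u.ravel(),v.ravel(),depth=s["range_z"].ravel()).reshape(384,512,3)
E
python3 - <<'E'
from h import *
st=ctrl.read_state(); print(st["time"],st["ee_pos"],st["eef_rot"],ctrl.grasp_offset)
ims=[]
for n in ("scene","side"):
    s=snap(n); np.savez(n+"0.npz",**s); print(n,np.round(s["extrinsics"],3).tolist(),s["k1"])
    cv2.imwrite(f"pics/{n}0.png",s["frame"][...,::-1])
E
```

```text
0.0 [0.1998768  0.61803593 0.22166327] [-9.00050735e+01  8.91830138e-02  7.20801563e+01] -0.0187
scene [[0.463, -0.677, 0.572, 1.056], [0.887, 0.355, -0.296, -0.274], [-0.002, 0.645, 0.765, 0.751], [0.0, 0.0, 0.0, 1.0]] 0.02013595919772274
side [[-0.995, 0.049, -0.089, 0.484], [-0.101, -0.551, 0.828, 0.672], [-0.009, 0.833, 0.553, 0.548], [0.0, 0.0, 0.0, 1.0]] -0.19294209822102892
```

View pics/scene0.png

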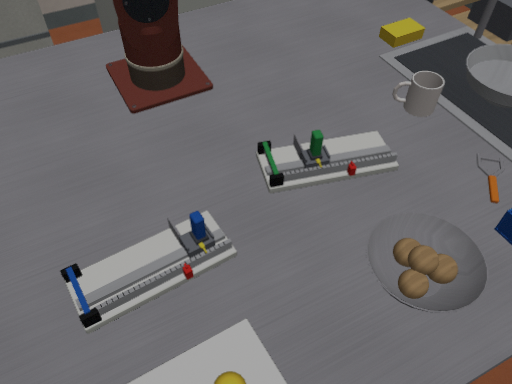

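View pics/side0.png

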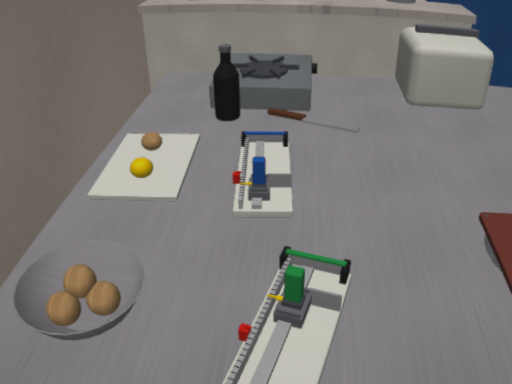

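The scene view shows the green guide with its handle at (316,143), pointer at (319,164) and red marker at (351,168). In the side view the same three are at (293,286), (275,297) and (245,331). The blade end is to the left in the scene view and to the far side in the side view.

```bash
cat >> h.py <<'E'
def mask(s,col):
    f=s["frame"].astype(int);r,g,b=f[...,0],f[...,1],f[...,2]
    return {"g":(g>r*1.8+15)&(g>b*1.5+15),"y":(r>130)&(g>110)&(b<70),"r":(r>120)&(g<50)&(b<60),"b":(b>r*1.8+25)&(b>g*1.5+25)}[col]
E
python3 - <<'E'
from h import *
st=ctrl.read_state()
for n,roi in (("scene",(250,400,120,195)),("side",(210,360,240,384))):
    s=np.load(n+"0.npz"); P=cloud(s)
    R=np.zeros((384,512),bool);R[roi[2]:roi[3],roi[0]:roi[1]]=1
    for c in "gyr":
        m=(mask(s,c)&R).astype(np.uint8)
        k,l,stt,cen=cv2.connectedComponentsWithStats(m)
        for i in range(1,k):
            if stt[i,4]>4:
                q=P[(l==i)]; print(n,c,stt[i],cen[i].round(1),"med",np.median(q,0).round(4),"lo",np.percentile(q,5,0).round(4),"hi",np.percentile(q,95,0).round(4))
    # white board top
    m=R&(s["frame"].min(2)>110)&(abs(P[...,2]-.018)<.005); 
    if m.sum()>20: print("board",m.sum(),cv2.minAreaRect(P[m][:,:2].astype(np.float32)))
for n,x0,y0 in (("scene",245,120),("side",215,235)):
    f=np.load(n+"0.npz")["frame"][y0:y0+(80 if n=="scene" else 149),x0:x0+160,::-1]
    cv2.imwrite(f"pics/c_{n}.png",cv2.resize(f,None,fx=4,fy=4,interpolation=cv2.INTER_CUBIC))
a=[cv2.imread(f"pics/c_{n}.png") for n in("scene","side")]
cv2.imwrite("pics/c.png",cv2.resize(np.vstack(a),None,fx=.64,fy=.64))
E
```

```text
scene g [312 131  11  24 126] [317.1 140.4] med [0.4986 0.1837 0.1014] lo [0.4819 0.1766 0.0599] hi [0.5018 0.1915 0.1052]
scene g [263 142  15  33 135] [269.7 156.9] med [0.455  0.0936 0.0493] lo [0.4123 0.0814 0.0466] hi [0.5005 0.1096 0.0517]
scene y [316 159   6   8  19] [318.5 161.6] med [0.5105 0.1834 0.0432] lo [0.5042 0.1794 0.0377] hi [0.5231 0.189  0.0449]
scene r [349 162   7   7  31] [352.  165.7] med [0.5536 0.2411 0.0414] lo [0.5476 0.2366 0.0387] hi [0.5608 0.2451 0.0448]
board 2123 ((0.49005162715911865, 0.22195366024971008), (0.3002552390098572, 0.12270697951316833), 75.7276611328125)
side g [286 249  61  17 258] [316.1 257.3] med [0.4551 0.0977 0.0496] lo [0.4118 0.0844 0.0477] hi [0.4999 0.1093 0.0513]
side g [285 266  19  36 538] [293.5 283.1] med [0.4884 0.198  0.0882] lo [0.4784 0.1872 0.0576] hi [0.4986 0.2009 0.1057]
side y [268 294  15   7  53] [276.  296.9] med [0.5123 0.1845 0.0435] lo [0.5053 0.1794 0.0412] hi [0.5242 0.1888 0.0453]
side r [239 324  12  16 143] [243.6 331.3] med [0.5545 0.2491 0.0394] lo [0.5472 0.2412 0.0234] hi [0.5603 0.2518 0.0447]
board 5234 ((0.48455727100372314, 0.20854541659355164), (0.2660463750362396, 0.12060915678739548), 75.94757080078125)
```

View pics/c.png

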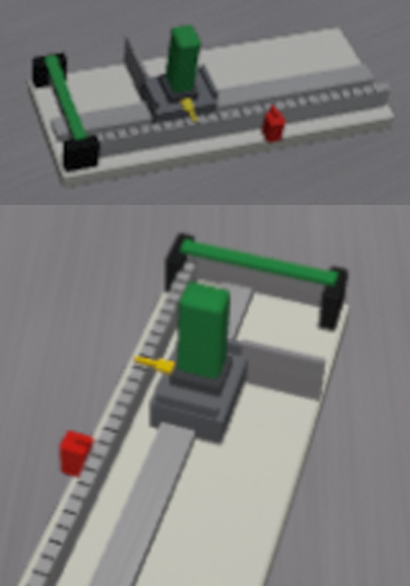

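Crop: the pointer points +x, and the marker is further from the blade, as expected.

```bash
python3 - <<'E'
from h import *
Q=[]
for n in("scene","side"):
    s=np.load(n+"0.npz");P=cloud(s);m=mask(s,"g");X=P[m];h=X[(X[:,2]>.1035)&(X[:,1]>.14)&(X[:,1]<.25)]
    print(n,"top",len(h),cv2.minAreaRect(h[:,:2].astype(np.float32)))
    b=X[(X[:,2]<.053)&(X[:,2]>.045)&(X[:,1]<.12)]
    vx=cv2.fitLine(b[:,:2].astype(np.float32),cv2.DIST_HUBER,0,.01,.01).ravel();print("bar ang",np.degrees(np.arctan2(vx[1],vx[0])))
    Q.append(P[s["range_z"]>0])
Q=np.vstack(Q)
A=np.array([.2,.618]);B=np.array([.49,.19]);d=(B-A)/np.linalg.norm(B-A)
t=(Q[:,:2]-A)@d;o=abs((Q[:,:2]-A)@[-d[1],d[0]])
for a in np.arange(.1,.65,.05):
    k=(t>=a)&(t<a+.05)&(o<.12)&(Q[:,2]<.4); print(round(a,2),k.sum(),Q[k][:,2].max().round(3) if k.any() else None)
y=np.radians(75.8);e=np.array([np.cos(y),np.sin(y)]);f=np.array([-e[1],e[0]])
st=ctrl.read_state();p=np.array(st["ee_pos"])[:2]
print("shift tool x,z after turn to handle(.4885,.190):",(B-p)@e,(B-p)@f)
E
```

```text
scene top 43 ((0.4901878535747528, 0.1851845383644104), (0.01768983155488968, 0.020867109298706055), 72.28653717041016)
bar ang -14.347585
side top 123 ((0.48789578676223755, 0.19196851551532745), (0.017434997484087944, 0.022832829505205154), 77.60777282714844)
bar ang -15.075138
0.1 823 0.005
0.15 938 0.087
0.2 1287 0.087
0.25 1195 0.005
0.3 1693 0.015
0.35 3214 0.021
0.4 5471 0.03
0.45 5965 0.053
0.5 6265 0.107
0.55 5076 0.053
0.6 4608 0.053
shift tool x,z after turn to handle(.4885,.190): -0.34381285822588276 -0.3862077405167239
```

Request:
play_rows:
  series:
    - [0,0,0,-0.064]
    - [-0.0344,0,-0.0386,0]
    - [-0.0344,0,-0.0386,0]
    - [-0.0344,0,-0.0386,0]
    - [-0.0344,0,-0.0386,0]
  grip: -1

```text
time: 0.72
ee_pos: [0.3165, 0.4453, 0.2223]
eef_rot: [-90.0, 0.0, 75.7]
wrist_force: [1.4, -0.2, 0.5]
grip_width: 0.996
```

Request:
play_rows:
  series:
    - [-0.0344,0,-0.0386,0]
    - [-0.0344,0,-0.0386,0]
    - [-0.0344,0,-0.0386,0]
    - [-0.0344,0,-0.0386,0]
    - [0,0,0,0]

```text
time: 1.35
ee_pos: [0.4338, 0.2715, 0.2226]
eef_rot: [-90.0, 0.0, 75.3]
wrist_force: [-0.9, 0.0, 0.6]
grip_width: 1.002
```

```bash
python3 - <<'E'
from h import *
s=snap("wrist");np.savez("w1.npz",**s);cv2.imwrite("pics/w1.png",s["frame"][...,::-1])
P=cloud(s)
for c in "gyr":
    k,l,t,cen=cv2.connectedComponentsWithStats(mask(s,c).astype(np.uint8))
    for i in range(1,k):
        if t[i,4]>30:
            q=P[l==i];print(c,t[i],cen[i].round(1),np.median(q,0).round(4),np.percentile(q,3,0).round(4),np.percentile(q,97,0).round(4))
X=P[mask(s,"g")];h=X[X[:,2]>.1035]
if len(h):print(cv2.minAreaRect(h[:,:2].astype(np.float32)))
print(ctrl.read_state()["ee_pos"],ctrl.read_state()["eef_rot"])
E
```

```text
g [ 84 188  16  59 479] [ 92.  216.7] [0.4359 0.0992 0.0514] [0.4072 0.0898 0.0498] [0.4661 0.1082 0.0527]
y [ 43 250   5  20  42] [ 45.3 258.4] [0.3881 0.2327 0.3127] [0.3869 0.2317 0.3113] [0.3903 0.2335 0.3141]
y [450 251   9  40 104] [455.  273.2] [0.4168 0.3243 0.3134] [0.4117 0.323  0.3116] [0.4204 0.3258 0.3145]
y [ 43 272  10  20  65] [ 46.6 282.4] [0.3937 0.2312 0.3137] [0.3917 0.2301 0.3126] [0.3962 0.2322 0.3148]
((0.3663428723812103, 0.28791308403015137), (0.0, 0.0), 0.0)
[0.43232079 0.27399233 0.22242114] [-8.99885254e+01  1.43988499e-02  7.55228163e+01]
```

View pics/w1.png

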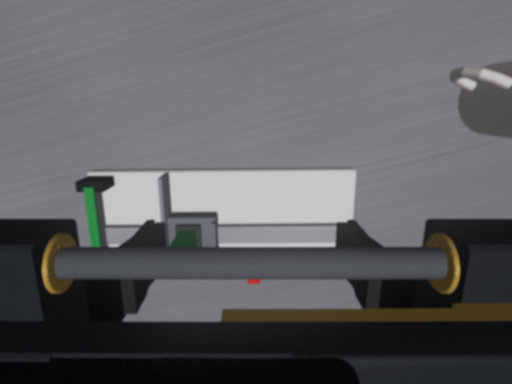

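The wrist view shows the guide square to the jaws: board edges are level at rows 170 and 225, and the bar is at column 92. The gripper hides the handle (about (185,240)). The alignment is good, so I move over the handle and descend.

Request:
play_rows:
  series:
    - [-0.034,0,-0.038,0]
    - [-0.034,0,-0.038,0]
    - [0,0.02,0,0]
    - [0,0.02,0,0]
    - [0,0,0,0]

```text
time: 2.02
ee_pos: [0.487, 0.1919, 0.1811]
eef_rot: [-89.9, 0.1, 75.8]
wrist_force: [-0.4, -0.0, -0.1]
grip_width: 1.001
```

Request:
play_rows:
  series:
    - [0,0.03,0,0]
    - [0,0.03,0,0]
    - [0,0.03,0,0]
    - [0,0.022,0,0]
    - [0,0,0,0]

```text
time: 2.65
ee_pos: [0.4875, 0.1916, 0.0699]
eef_rot: [-89.9, 0.1, 75.8]
wrist_force: [-0.3, 0.4, 1.0]
grip_width: 1.002
```

```bash
python3 - <<'E'
from h import *
print(ctrl.read_state()["ee_pos"])
a=[]
for n,x0,y0 in (("scene",245,90),("side",200,215)):
    s=snap(n);f=s["frame"][y0:y0+130,x0:x0+130,::-1];a.append(cv2.resize(f,None,fx=3,fy=3,interpolation=cv2.INTER_CUBIC))
cv2.imwrite("pics/d1.png",np.hstack(a))
E
```

```text
[0.48747766 0.19157737 0.06991271]
```

View pics/d1.png

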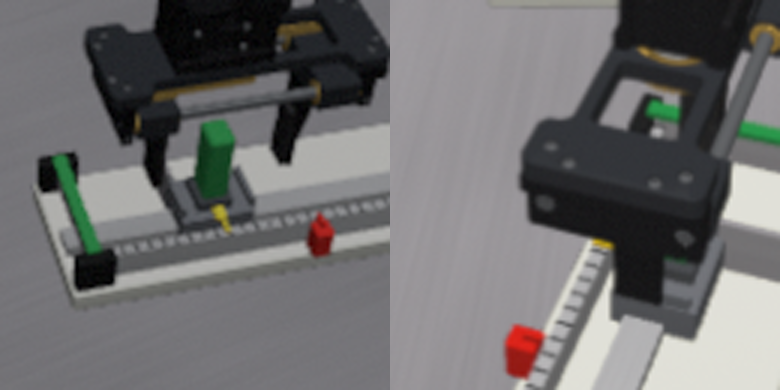

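The handle is centred between the fingers, and the scene view keeps the pointer and marker visible. Closing the gripper.

Request:
play_rows:
  series:
    - [0,0,0,0]
    - [0,0,0,0]
    - [0,0,0,0]
    - [0,0,0,0]
    - [0,0,0,0]
  grip: 1

```text
time: 3.38
ee_pos: [0.4884, 0.191, 0.0705]
eef_rot: [-90.0, 0.0, 75.7]
wrist_force: [-0.0, -0.6, -0.3]
grip_width: 0.512
```

```bash
cat >> h.py <<'E'
E_=np.array([np.cos(np.radians(75.7)),np.sin(np.radians(75.7))]);F_=np.array([E_[1],-E_[0]])
def gap(n,sv=None,s=None):
    """pointer and marker in guide axes (y,x) on the plane z=43.5 mm; handle = grasp."""
    s=s or snap(n)
    P=cloud(s); out={}
    for c in "yr":
        m=mask(s,c)&(np.abs(P[...,0]-.53)<.06)&(P[...,1]>.12)&(P[...,1]<.4)&(P[...,2]<.06)&(P[...,2]>.02)
        v,u=np.nonzero(m); W=world(s,u,v,z=.0435); g=np.c_[W[:,:2]@E_,W[:,:2]@F_]
        q=P[m];g3=np.c_[q[:,:2]@E_,q[:,:2]@F_,q[:,2]]
        out[c]=(len(u),g.mean(0).round(4),np.median(g3,0).round(4),g3.min(0).round(4),g3.max(0).round(4))
    if sv: cv2.imwrite(f"pics/{sv}.png",s["frame"][...,::-1])
    return out,s
E
python3 - <<'E'
from h import *
st=ctrl.read_state();p=np.array(st["ee_pos"]);print(p,p[:2]@E_,p[:2]@F_,st["grip_width"],st["wrist_force"])
for n in("scene","side"):
    s=dict(np.load(n+"0.npz"))
    print(n)
    for k,v in gap(n,s=s)[0].items():print(" ",k,v)
for k,v in gap("scene")[0].items():print("now",k,v)
E
```

```text
[0.48842317 0.19098199 0.07054563] 0.30570459695837243 0.42611737188043514 0.512353903797957 [-0.04602939 -0.59203564 -0.32119155]
scene
  y (19, array([0.3038, 0.4511]), array([0.3037, 0.4497, 0.0432]), array([0.3002, 0.4417, 0.0347]), array([0.3089, 0.4639, 0.0461]))
  r (31, array([0.3696, 0.4793]), array([0.3703, 0.4778, 0.0414]), array([0.3659, 0.4688, 0.0381]), array([0.3774, 0.4862, 0.0456]))
side
  y (53, array([0.3057, 0.4519]), array([0.3059, 0.451 , 0.0435]), array([0.2846, 0.443 , 0.0247]), array([0.3103, 0.4642, 0.0461]))
  r (143, array([0.383, 0.473]), array([0.3788, 0.4758, 0.0394]), array([0.3678, 0.4663, 0.0203]), array([0.3821, 0.4823, 0.0468]))
now y (18, array([0.3035, 0.4508]), array([0.3035, 0.4498, 0.0435]), array([0.3001, 0.441 , 0.0333]), array([0.309 , 0.4642, 0.0456]))
now r (31, array([0.3696, 0.4793]), array([0.3715, 0.4767, 0.0404]), array([0.3652, 0.4674, 0.0366]), array([0.3775, 0.4853, 0.0449]))
```

Request:
play_rows:
  series:
    - [0,0,0,0]
    - [0,0,0,0]
    - [0,0,0,0]
    - [0,0,0,0]
    - [0,0,0,0]

```text
time: 4.05
ee_pos: [0.4884, 0.191, 0.0705]
eef_rot: [-90.0, 0.0, 75.7]
wrist_force: [-0.4, -0.5, 0.1]
grip_width: 0.228
```

Gripped at 19.8 mm, the handle's width. Drawing it away from the blade.

Request:
play_rows:
  series:
    - [0.01,0,0,0]
    - [0.01,0,0,0]
    - [0.01,0,0,0]
    - [0.01,0,0,0]
    - [0.01,0,0,0]

```text
time: 4.68
ee_pos: [0.5008, 0.2402, 0.0705]
eef_rot: [-90.0, 0.0, 75.8]
wrist_force: [-1.7, -2.2, 3.6]
grip_width: 0.224
```

Request:
play_rows:
  series:
    - [0.01,0,0,0]
    - [0.01,0,0,0]
    - [0.01,0,0,0]
    - [0.01,0,0,0]
    - [0,0,0,0]

```text
time: 5.3
ee_pos: [0.5109, 0.2798, 0.0706]
eef_rot: [-90.0, -0.1, 75.8]
wrist_force: [-1.3, 0.9, -0.6]
grip_width: 0.225
```

```bash
python3 - <<'E'
from h import *
st=ctrl.read_state();p=np.array(st["ee_pos"]);print(p,p[:2]@E_,p[:2]@F_,st["wrist_force"])
o,s=gap("scene");print(o["y"],o["r"])
t=snap("side")
a=cv2.resize(s["frame"][125:200,290:390,::-1],None,fx=6,fy=6,interpolation=cv2.INTER_CUBIC)
cv2.imwrite("pics/e1.png",a)
E
```

```text
[0.51089899 0.27979452 0.07057326] 0.3973168390370369 0.42596019091379417 [-1.2952867   0.89010513 -0.59528388]
(19, array([0.3873, 0.4511]), array([0.3876, 0.4505, 0.0436]), array([0.3838, 0.44  , 0.04  ]), array([0.3903, 0.465 , 0.0453])) (31, array([0.3696, 0.4793]), array([0.3707, 0.4773, 0.0399]), array([0.3663, 0.4688, 0.0379]), array([0.3776, 0.4848, 0.0451]))
```

View pics/e1.png

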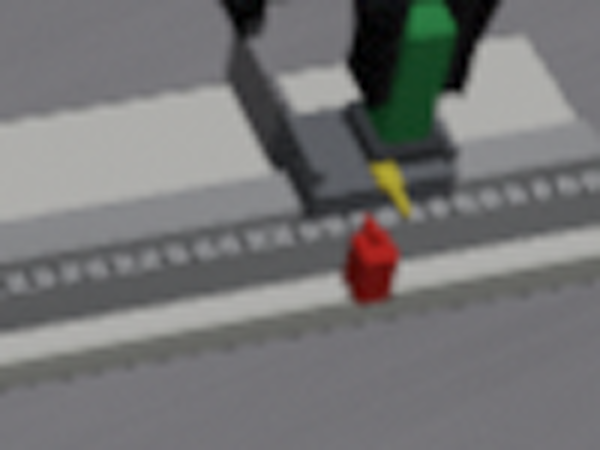

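The crop shows the pointer tip at scene pixel (357.6,160.6) and the marker tip at (351.3,160.6), with the pointer about 17 mm past the marker. The camera and arm agree on the 10 mm play. Going on another 13 mm, then measuring the mark finely.

Request:
play_rows:
  series:
    - [0.005,0,0,0]
    - [0.005,0,0,0]
    - [0.003,0,0,0]
    - [0,0,0,0]
    - [0,0,0,0]

```text
time: 6.02
ee_pos: [0.5138, 0.2914, 0.0706]
eef_rot: [-90.0, -0.0, 75.8]
wrist_force: [-1.8, 1.0, 0.4]
grip_width: 0.226
```

```bash
python3 - <<'E'
from h import *
st=ctrl.read_state();p=np.array(st["ee_pos"]);print(p,"handle y",p[:2]@E_,p[:2]@F_,st["wrist_force"])
o,s=gap("scene");print(o["y"][1],o["r"][1])
for nm,u,v in(("mark tip prev pic",351.3,160.6),("ptr tip prev pic",357.6,160.6)):
    w=world(s,u,v,z=.0435)[0];print(nm,w[:2]@E_,w[:2]@F_)
t=snap("side")
x,y,z=[a.astype(int) for a in np.split(np.zeros(3),3)]
a=cv2.resize(s["frame"][130:195,320:390,::-1],(400,371),interpolation=cv2.INTER_CUBIC)
b=cv2.resize(t["frame"][290:355,215:285,::-1],(400,371),interpolation=cv2.INTER_CUBIC)
cv2.imwrite("pics/e2.png",np.hstack([a,b]))
np.savez("t2.npz",**t);np.savez("s2.npz",**s)
E
```

```text
[0.51380261 0.29138403 0.07057624] handle y 0.4092644455436787 0.42591123937270997 [-1.79549555  0.97546679  0.44752556]
[0.3988 0.4516] [0.3696 0.4793]
mark tip prev pic 0.37376087681015957 0.46467563070693835
ptr tip prev pic 0.38699532997867386 0.4678405956215749
```

View pics/e2.png

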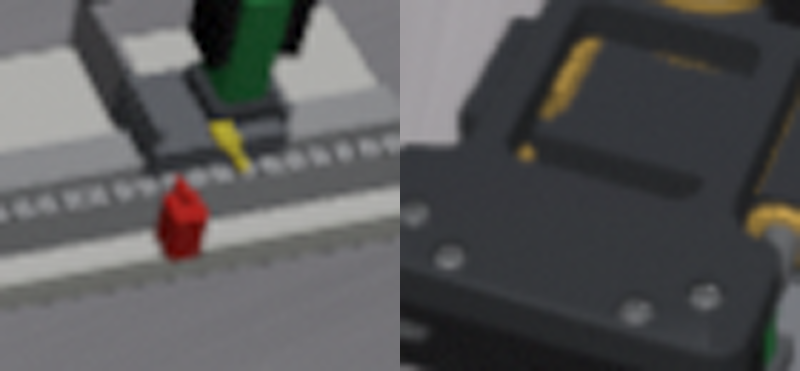

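Request:
play_rows:
  series:
    - [0.003,0,0,0]
    - [0.002,0,0,0]
    - [0,0,0,0]
    - [0,0,0,0]
    - [0,0,0,0]

```text
time: 6.75
ee_pos: [0.515, 0.2958, 0.0705]
eef_rot: [-90.0, -0.0, 75.7]
wrist_force: [-2.3, 0.2, 2.3]
grip_width: 0.23
```

```bash
python3 - <<'E'
from h import *
st=ctrl.read_state();p=np.array(st["ee_pos"]);print(p,"handle y",p[:2]@E_,p[:2]@F_,st["wrist_force"])
o,s=gap("scene");print(o["y"][1])
t=dict(np.load("side0.npz"));sc=dict(np.load("scene0.npz"))
w=world(t,250.9,325.6,z=.0435)[0];print("side mark tip guess",w[:2]@E_,w[:2]@F_)
# orthorectify at z=43.5mm: columns = guide y, rows = guide x, 0.1..; 5 px/mm
def ortho(s,y0,y1,x0,x1,k=5000,z=.0435):
    Y,X=np.meshgrid(np.arange(y0,y1,1/k),np.arange(x0,x1,1/k))
    W=np.c_[Y.ravel()[:,None]*E_+X.ravel()[:,None]*F_,np.full(Y.size,z)]
    T=np.array(s["extrinsics"]);C=(W-T[:3,3])@T[:3,:3]
    C=C*[1,-1,-1]
    uv=cv2.projectPoints(C,np.zeros(3),np.zeros(3),np.array(s["mtx"]),np.array([s["k1"],0,0,0.]))[0].reshape(*Y.shape,2).astype(np.float32)
    return cv2.remap(s["frame"],uv[...,0],uv[...,1],cv2.INTER_CUBIC)[...,::-1].copy()
rows=[]
for im in(sc,t,s):
    a=ortho(im,.285,.425,.44,.48)
    for m in range(0,140,10): cv2.line(a,(m*5,0),(m*5,8 if m%50 else 16),(255,255,0),1)
    rows.append(a[:196])
cv2.imwrite("pics/o1.png",np.vstack(rows))
E
```

```text
[0.51501995 0.29580904 0.07053017] handle y 0.41385303110372657 0.42599789309199754 [-2.2525025   0.16820635  2.2611766 ]
[0.4032 0.4502]
side mark tip guess 0.37005727479127976 0.46712775146997404
```

View pics/o1.png

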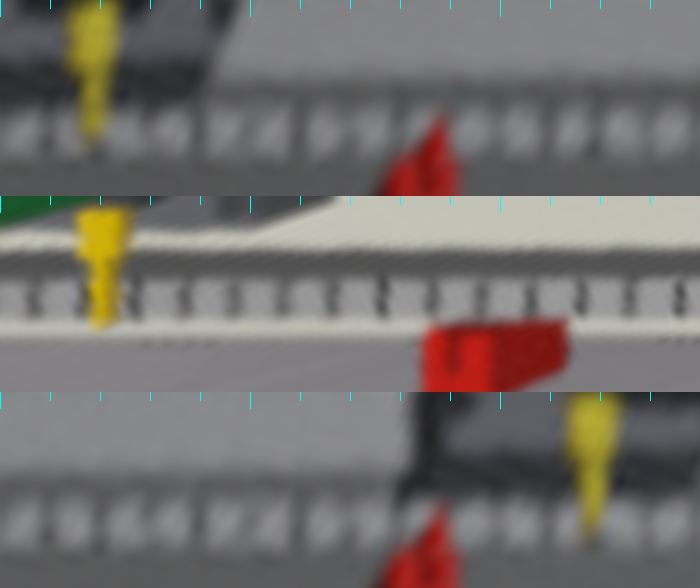

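```bash
python3 - <<'E'
from h import *
for n in("side","scene"):
    s=dict(np.load(n+"0.npz"));P=cloud(s);f=s["frame"]
    r0,c0=((322,238) if n=="side" else (158,346)); R,C=((19,15) if n=="side" else (13,12))
    print(n)
    for v in range(r0,r0+R):
        L=[]
        for u in range(c0,c0+C):
            q=P[v,u];r,g,b=map(int,f[v,u])
            L.append("%3.0f,%3.0f,%2.0f"%((q[:2]@E_)*1e3,(q[:2]@F_)*1e3,q[2]*1e3) if r>80 and g<60 and b<70 else "    .    ")
        print(v," ".join(L))
E
```

```text
side
322     .         .         .         .         .         .         .         .         .         .         .         .         .         .         .    
323     .         .         .         .         .         .         .         .         .         .         .         .         .         .         .    
324     .         .         .     370,482,41 370,481,41 368,480,40 368,478,40 371,475,45     .         .         .         .         .         .         .    
325     .         .         .     372,481,41 371,480,41 370,479,40 369,478,40 374,474,47 372,474,44 371,472,44 372,471,45     .         .         .         .    
326     .         .     375,482,42 374,481,41 374,479,42 372,478,40 374,476,44 376,474,46 374,473,45 374,472,45 374,470,45 372,469,45 372,468,45     .         .    
327     .     376,483,40 375,481,41 375,480,41 376,478,42 373,478,40 375,476,42 377,473,46 376,472,45 375,471,44 374,470,44 373,469,43 374,467,46     .         .    
328     .     377,482,40 378,480,42 376,480,40 377,478,41 375,477,40 376,475,41 374,474,40 374,473,41 375,471,42 376,469,44 374,469,42 
[... 2950 characters left out ...]
 373,476,41 374,479,44     .         .         .    
166     .         .         .     366,474,38 366,478,42 369,477,40 370,480,43 372,479,42 375,479,41 377,479,40     .         .    
167     .         .         .     366,475,35 367,477,38 367,481,42 370,480,40 372,481,41 373,483,42 376,482,41     .         .    
168     .         .         .         .     366,480,37 367,481,39 367,485,43 370,484,41 373,483,39 374,486,42     .         .    
169     .         .         .         .     366,481,36 366,484,39 368,485,39 371,485,38 373,485,38 374,487,40     .         .    
170     .     367,468,19     .         .     366,482,34 367,484,36 370,482,33 372,484,34 373,485,35     .         .         .
```

The marker's 4 mm tooth is at guide y of about .3725 in arm coordinates. The pointer is at .4038, about 31 mm past it. Pushing back towards the blade, stopping a little short at first.

Request:
play_rows:
  series:
    - [-0.01,0,0,0]
    - [-0.01,0,0,0]
    - [-0.01,0,0,0]
    - [-0.006,0,0,0]
    - [-0.004,0,0,0]

```text
time: 7.42
ee_pos: [0.5051, 0.2567, 0.0706]
eef_rot: [-90.0, -0.0, 75.7]
wrist_force: [-1.9, 3.7, -1.3]
grip_width: 0.229
```

Request:
play_rows:
  series:
    - [-0.003,0,0,0]
    - [-0.003,0,0,0]
    - [-0.002,0,0,0]
    - [0,0,0,0]
    - [0,0,0,0]

```text
time: 8.05
ee_pos: [0.5032, 0.2489, 0.0705]
eef_rot: [-90.0, 0.0, 75.7]
wrist_force: [-2.9, 0.4, 0.4]
grip_width: 0.231
```

```bash
cat >> h.py <<'E'
def ortho(s,y0,y1,x0,x1,k=5000,z=.0435):
    Y,X=np.meshgrid(np.arange(y0,y1,1/k),np.arange(x0,x1,1/k))
    W=np.c_[Y.ravel()[:,None]*E_+X.ravel()[:,None]*F_,np.full(Y.size,z)]
    T=np.array(s["extrinsics"]);C=(W-T[:3,3])@T[:3,:3]*[1,-1,-1]
    uv=cv2.projectPoints(C,np.zeros(3),np.zeros(3),np.array(s["mtx"]),np.array([s["k1"],0,0,0.]))[0].reshape(*Y.shape,2).astype(np.float32)
    return cv2.remap(s["frame"],uv[...,0],uv[...,1],cv2.INTER_CUBIC)[...,::-1].copy()
E
python3 - <<'E'
from h import *
st=ctrl.read_state();p=np.array(st["ee_pos"]);print(p,"handle y",p[:2]@E_,p[:2]@F_,st["wrist_force"])
o,s=gap("scene");print(o["y"],o["r"][1])
E
```

```text
[0.50316648 0.24888691 0.07054669] handle y 0.3654569574798649 0.42610141216575337 [-2.85248795  0.39369869  0.43475993]
(19, array([0.3749, 0.4511]), array([0.375 , 0.4495, 0.0434]), array([0.3711, 0.4437, 0.0409]), array([0.3794, 0.463 , 0.0465])) [0.3696 0.4793]
```

Request:
play_rows:
  series:
    - [0,0,0,0]
    - [0,0,0,0]
    - [0,0,0,0]
    - [0,0,0,0]
    - [0,0,0,0]
  grip: -1

```text
time: 8.72
ee_pos: [0.5033, 0.2491, 0.0706]
eef_rot: [-90.0, 0.0, 75.7]
wrist_force: [-0.2, 0.3, 0.2]
grip_width: 0.709
```

Request:
play_rows:
  series:
    - [0,0,0,0]
    - [0,-0.03,0,0]
    - [0,-0.05,0,0]
    - [0,-0.05,0,0]
    - [0,0,0,0]

```text
time: 9.35
ee_pos: [0.5053, 0.2502, 0.2048]
eef_rot: [-90.3, -0.3, 75.7]
wrist_force: [0.3, -0.4, -0.4]
grip_width: 0.996
```

```bash
python3 - <<'E'
from h import *
st=ctrl.read_state();p=np.array(st["ee_pos"]);print(p,"handle y",p[:2]@E_,p[:2]@F_)
w=np.load("w1.npz");T=w["extrinsics"];print("wrist cam rel TCP (e,F,z)",(T[:2,3]-[.4323,.274])@E_,(T[:2,3]-[.4323,.274])@F_,T[2,3]-.2224,"look",-T[:3,2]@np.r_[F_,0],-T[2,2])
for n in("scene","side"):
    o,s=gap(n);print(n,o["y"][:4],o["r"][:4]);np.savez(n+"3.npz",**s)
s=dict(np.load("side3.npz"));cv2.imwrite("pics/x.png",np.vstack([s["frame"][::2,::2,::-1]]))
a=[ortho(dict(np.load(n+"3.npz")),.34,.40,.435,.485,k=8000,z=z) for n in("scene","side") for z in(.0435,)]
for i in a:
    for m in range(0,60,5): cv2.line(i,(m*8,0),(m*8,8 if m%10 else 16),(255,255,0),1)
cv2.imwrite("pics/o3.png",cv2.resize(np.hstack(a),None,fx=.8,fy=.8))
E
```

```text
[0.50531534 0.25018592 0.20484748] handle y 0.36724648549478744 0.4278628341603908
wrist cam rel TCP (e,F,z) -0.002809337080725958 -0.06735000238177286 0.16258317528801358 look 0.251826734149934 -0.967769050234822
scene (19, array([0.3752, 0.451 ]), array([0.3746, 0.4494, 0.0426]), array([0.371 , 0.4406, 0.0395])) (31, array([0.3696, 0.4793]), array([0.3705, 0.4773, 0.0413]), array([0.3651, 0.4695, 0.0372]))
side (63, array([0.3776, 0.4513]), array([0.3778, 0.4501, 0.0437]), array([0.3625, 0.4404, 0.027 ])) (134, array([0.3833, 0.4731]), array([0.379 , 0.4756, 0.039 ]), array([0.3688, 0.4683, 0.0203]))
```

View pics/o3.png

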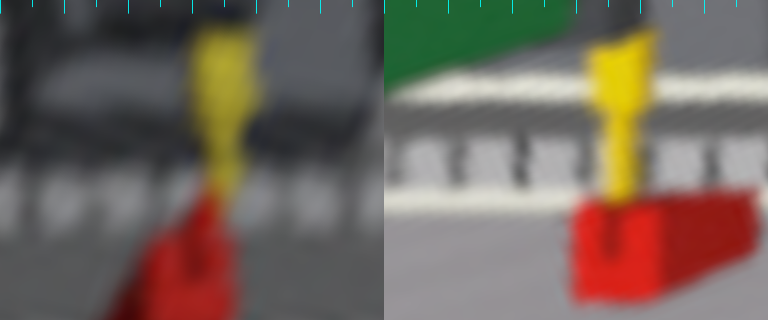

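The pointer is about 2.5–3.5 mm past the tooth (scene 2.5, side about 3.7). I'll use the wrist camera from straight above for a closer reading.

Request:
play_rows:
  series:
    - [0.009,0,-0.03,0]
    - [0,0,-0.03,0]
    - [0,0.02,-0.03,0]
    - [0,0.02,0,0]
    - [0,0,0,0]

```text
time: 10.07
ee_pos: [0.5905, 0.2354, 0.1574]
eef_rot: [-89.8, 0.2, 75.7]
wrist_force: [0.2, -0.4, -0.2]
grip_width: 1.002
```

```bash
python3 - <<'E'
from h import *
o,s=gap("wrist");print(o);np.savez("w4.npz",**s);T=s["extrinsics"];print("cam",T[:2,3]@E_,T[:2,3]@F_,T[2,3],s["mtx"][0])
a=ortho(s,.345,.405,.435,.495,k=8000)
for m in range(0,60,5): cv2.line(a,(m*8,0),(m*8,8 if m%10 else 16),(255,255,0),1)
b=cv2.resize(s["frame"][...,::-1],None,fx=.6,fy=.6)
c=np.zeros((480,800,3),np.uint8);c[:,:480]=a[:480,:480];c[:230,480:787]=b[:230]
cv2.imwrite("pics/o4.png",c)
E
```

```text
Traceback (most recent call last):
  File "h.py", line 26, in gap
    v,u=np.nonzero(m); W=world(s,u,v,z=.0435); g=np.c_[W[:,:2]@E_,W[:,:2]@F_]
                         ~~~~~^^^^^^^^^^^^^^^
  File "h.py", line 9, in world
    xy=cv2.undistortPoints(p,K,np.array([k1,0,0,0.]))[:,0]
       ~~~~~~~~~~~~~~~~~~~^^^^^^^^^^^^^^^^^^^^^^^^^^^
cv2.error: OpenCV(4.12.0) /io/opencv/modules/calib3d/src/undistort.dispatch.cpp:347: error: (-215:Assertion failed) CV_IS_MAT(_src) && CV_IS_MAT(_dst) && (_src->rows == 1 || _src->cols == 1) && (_dst->rows == 1 || _dst->cols == 1) && _src->cols + _src->rows - 1 == _dst->rows + _dst->cols - 1 && (CV_MAT_TYPE(_src->type) == CV_32FC2 || CV_MAT_TYPE(_src->type) == CV_64FC2) && (CV_MAT_TYPE(_dst->type) == CV_32FC2 || CV_MAT_TYPE(_dst->type) == CV_64FC2) in function 'cvUndistortPointsInternal'
```

```bash
python3 - <<'E'
from h import *
s=snap("wrist");np.savez("w4.npz",**s);T=s["extrinsics"];print("cam",T[:2,3]@E_,T[:2,3]@F_,T[2,3],s["mtx"][0])
P=cloud(s);f=s["frame"].astype(int)
G=np.dstack([P[...,:2]@E_,P[...,:2]@F_,P[...,2]])
for n,m in(("r",(f[...,0]>70)&(f[...,1]<.5*f[...,0])&(f[...,2]<.5*f[...,0])),("y",(f[...,0]>80)&(f[...,1]>.6*f[...,0])&(f[...,2]<.45*f[...,0]))):
    k,l,t,c=cv2.connectedComponentsWithStats(m.astype(np.uint8))
    for i in range(1,k):
        if t[i,4]>8: print(n,t[i],np.median(G[l==i],0).round(4))
W=np.array([.373*E_[0]+.466*F_[0],.373*E_[1]+.466*F_[1],.0435]);C=(W-T[:3,3])@T[:3,:3];print("mark expected px",s["mtx"]@(C*[1,-1,-1]/-C[2]))
E
```

```text
cam 0.3735000265001629 0.4455956849254548 0.32171108500671736 [339.5719323    0.         250.45565737]
r [241 129  15  20 284] [0.371  0.474  0.0425]
y [248  96   9  31 143] [0.3742 0.4462 0.0454]
y [ 41 237  19  57 395] [0.3256 0.4824 0.2495]
y [444 239  16  55 318] [0.4212 0.4826 0.2493]
mark expected px [250.51136929 129.17678807   1.        ]
```

```bash
python3 - <<'E'
from h import *
s=dict(np.load("w4.npz"))
a=ortho(s,.35,.40,.435,.49,k=10000)
for m in range(0,50,5): cv2.line(a,(m*10,0),(m*10,8 if m%10 else 16),(255,255,0),1)
a=cv2.convertScaleAbs(a,alpha=1.5)
cv2.imwrite("pics/o4.png",a)
E
```

```text
(no output)
```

View pics/o4.png

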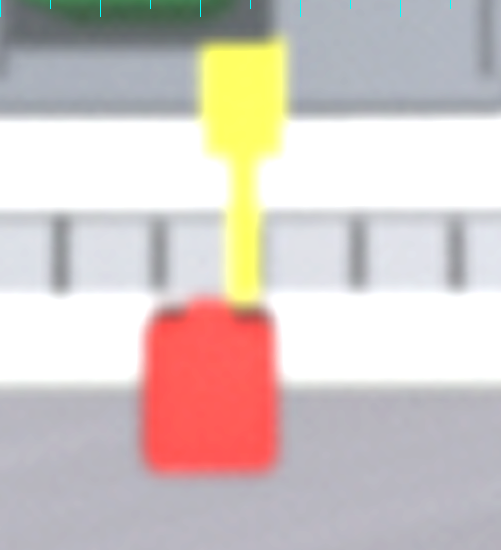

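The overhead view is clear: the pointer's centre is at column 244 and the tooth and block centre is at about 209, so the pointer is about 3.5 mm past. Refining that numerically.

```bash
cat >> h.py <<'E'
def wgap(s,k=10000,y0=.35):
    a=ortho(s,y0,y0+.05,.435,.49,k=k).astype(float);b,g,r=a[...,0],a[...,1],a[...,2]
    yl=np.clip((np.minimum(r,g)-b)/np.maximum(r,1),0,1);rd=np.clip((r-np.maximum(g,b))/np.maximum(r,1),0,1)
    x=np.arange(a.shape[1])
    def cen(m,r0,r1):
        p=m[r0:r1].mean(0);p=p>.5*np.percentile(p,99.5);i=np.nonzero(p)[0];return y0*1e3+(i.min()+i.max())/2/k*1e3,len(i)/k*1e3
    return {"needle":cen(yl,220,290),"base":cen(yl,60,140),"block":cen(rd,340,450),"tooth":cen(rd,300,312)}
E
python3 - <<'E'
from h import *
for s in (dict(np.load("w4.npz")),snap("wrist"),snap("wrist")): print(wgap(s))
st=ctrl.read_state();p=np.array(st["ee_pos"]);print(p,"y",p[:2]@E_,p[:2]@F_)
E
```

```text
{'needle': (np.float64(374.4), 3.1), 'base': (np.float64(374.25), 8.200000000000001), 'block': (np.float64(371.0), 13.299999999999999), 'tooth': (np.float64(370.8), 4.8999999999999995)}
{'needle': (np.float64(374.3), 3.1), 'base': (np.float64(374.2), 8.1), 'block': (np.float64(370.9), 13.299999999999999), 'tooth': (np.float64(370.8), 4.8999999999999995)}
{'needle': (np.float64(374.25), 3.2), 'base': (np.float64(374.1), 8.1), 'block': (np.float64(370.85), 13.4), 'tooth': (np.float64(370.7), 5.5)}
[0.59238337 0.23645358 0.16139711] y 0.3754453422328087 0.5156249998996091
```

Request:
play_rows:
  series:
    - [-0.01,0,0.03,0]
    - [0,0,0.03,0]
    - [0,0,0.03,0]
    - [0,0,0,0]
    - [0,0,0,0]

```text
time: 10.9
ee_pos: [0.5036, 0.2484, 0.1615]
eef_rot: [-90.1, -0.1, 75.8]
wrist_force: [-1.0, 0.2, -0.9]
grip_width: 1.002
```

```bash
python3 - <<'E'
from h import *
st=ctrl.read_state();p=np.array(st["ee_pos"]);print(p,"y",p[:2]@E_,p[:2]@F_)
E
```

```text
[0.50361819 0.2483535  0.16147653] y 0.3650516470123807 0.4266708816759689
```

Request:
play_rows:
  series:
    - [0,0.03,0,0]
    - [0,0.03,0,0]
    - [0,0.03,0,0]
    - [0,0,0,0]
    - [0,0,0,0]

```text
time: 11.52
ee_pos: [0.5041, 0.2482, 0.0717]
eef_rot: [-90.1, -0.0, 75.7]
wrist_force: [-0.1, 0.4, -0.1]
grip_width: 0.997
```

Request:
play_rows:
  series:
    - [0,0,0,0]
    - [0,0,0,0]
    - [0,0,0,0]
    - [0,0,0,0]
    - [0,0,0,0]
  grip: 1

```text
time: 12.15
ee_pos: [0.5029, 0.2482, 0.0706]
eef_rot: [-90.0, 0.0, 75.7]
wrist_force: [-0.4, 0.0, -0.0]
grip_width: 0.516
```

Request:
play_rows:
  series:
    - [0,0,0,0]
    - [0,0,0,0]
    - [0,0,0,0]
    - [0,0,0,0]
    - [0,0,0,0]

```text
time: 12.78
ee_pos: [0.503, 0.2483, 0.0705]
eef_rot: [-90.0, -0.0, 75.7]
wrist_force: [-1.0, 2.1, -1.1]
grip_width: 0.229
```

```bash
python3 - <<'E'
from h import *
st=ctrl.read_state();p=np.array(st["ee_pos"]);print(p,"y",p[:2]@E_,p[:2]@F_,st["grip_width"],st["wrist_force"])
print(gap("scene")[0]["y"][1])
E
```

```text
[0.50300364 0.24829744 0.07053654] y 0.3648455261497208 0.42608921308128855 0.22866091131981062 [-0.97499245  2.05417252 -1.1482146 ]
[0.3747 0.4512]
```

Request:
play_rows:
  series:
    - [-0.001,0,0,0]
    - [-0.001,0,0,0]
    - [-0.0006,0,0,0]
    - [0,0,0,0]
    - [0,0,0,0]

```text
time: 13.45
ee_pos: [0.5023, 0.2457, 0.0706]
eef_rot: [-90.0, 0.0, 75.7]
wrist_force: [0.3, 1.0, -2.3]
grip_width: 0.225
```

```bash
python3 - <<'E'
from h import *
st=ctrl.read_state();p=np.array(st["ee_pos"]);print(p,"y",p[:2]@E_,p[:2]@F_,st["wrist_force"])
print(gap("scene")[0]["y"][1])
E
```

```text
[0.5023231  0.24567539 0.07056117] y 0.36213663167421595 0.42607740782733666 [ 0.28033327  1.03561667 -2.28270832]
[0.3715 0.4506]
```

Request:
play_rows:
  series:
    - [0,0,0,0]
    - [0,0,0,0]
    - [0,0,0,0]
    - [0,0,0,0]
    - [0,0,0,0]
  grip: -1

```text
time: 14.12
ee_pos: [0.5023, 0.2456, 0.0706]
eef_rot: [-90.0, 0.0, 75.7]
wrist_force: [-0.8, -0.9, -0.3]
grip_width: 0.71
```

Request:
play_rows:
  series:
    - [0,0,0,0]
    - [0,0,0,0]
    - [0,-0.03,0,0]
    - [0,-0.05,0,0]
    - [0,-0.04,0,0]

```text
time: 14.75
ee_pos: [0.5025, 0.2457, 0.1924]
eef_rot: [-90.0, -0.0, 75.7]
wrist_force: [0.6, 0.3, -0.5]
grip_width: 0.997
```

Request:
play_rows:
  series:
    - [0.012,0,-0.03,0]
    - [0,0,-0.03,0]
    - [0,0.02,-0.03,0]
    - [0,0.01,0,0]
    - [0,0,0,0]

```text
time: 15.38
ee_pos: [0.5914, 0.2352, 0.1595]
eef_rot: [-89.9, 0.1, 75.8]
wrist_force: [0.1, 0.3, 0.3]
grip_width: 0.995
```

```bash
python3 - <<'E'
from h import *
for i in range(3):
    s=snap("wrist");print(wgap(s))
a=cv2.convertScaleAbs(ortho(s,.35,.40,.435,.49,k=10000),alpha=1.4);cv2.imwrite("pics/o5.png",a)
E
```

```text
{'needle': (np.float64(371.05), 3.0), 'base': (np.float64(371.0), 8.1), 'block': (np.float64(370.9), 13.5), 'tooth': (np.float64(370.85), 5.4)}
{'needle': (np.float64(371.0), 3.1), 'base': (np.float64(370.9), 8.1), 'block': (np.float64(370.9), 13.299999999999999), 'tooth': (np.float64(370.8), 6.1000000000000005)}
{'needle': (np.float64(370.85), 3.0), 'base': (np.float64(370.8), 8.3), 'block': (np.float64(370.8), 13.5), 'tooth': (np.float64(370.6), 6.1000000000000005)}
```

View pics/o5.png

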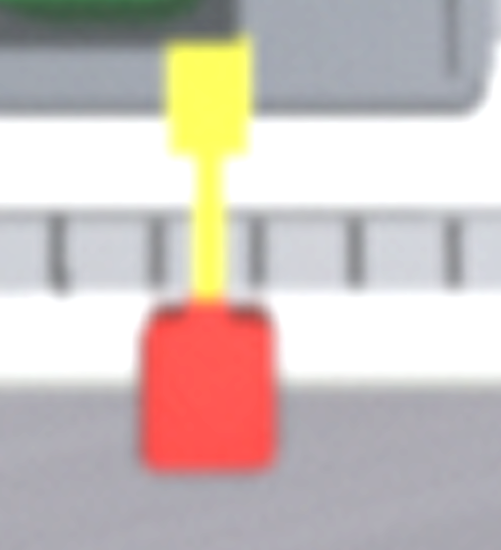

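The pointer at column 209 lines up with the tooth and block centre at 209. They agree within about 0.1–0.2 mm, and the robot is clear and touching nothing.

```bash
python3 -c "
from workcell import ctrl
print(ctrl.read_state()['wrist_force']);print(ctrl.finish_job())"
```

```text
[-0.38025134 -0.36845749  0.1756534 ]
the job is handed in; nothing more can be done
None
```

The green guide's stop is set with its yellow pointer at the red marker, and the job is handed in. The hand-in gives no verdict.

- **Draw and push:** I gripped the green handle and drew the stop to about 31 mm past the marker. I then pushed it back towards the blade and let go about 3.4 mm short of the mark.
- **Final approach:** I measured from above with the wrist camera, gripped the handle again, and pushed the remaining 3.4 mm, still towards the blade. Then I released it and moved the arm clear.
- **Last checks:** Three overhead wrist-camera readings put the pointer within about 0.1–0.25 mm of the marker's tooth and block centre. The wrist force was near zero with the gripper open and clear, at about 15.5 s on the clock.
- **Disagreement:** With the pointer 3.4 mm short by the overhead view, the scene camera read about 2.5 mm and the side camera about 3.7 mm. Those oblique views were coarser, so I used the overhead view.
- **Blue guide:** I never went near it, and I did not photograph it again at the end.

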